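Put the press-brake die away in the lock-out tray

TASK

Pull the cabinet's top tray out until its slides lock open, stopping when it comes up against its end stop rather than forcing it, and lay the loose V-grooved die in the empty bay, groove upwards, set down and not dropped. Then press the release lever, slide the tray gently fully home without slamming it, and leave the other dies in their bays and the other things on the bench where they are.

Things in the scene. Friction and masses are not known exactly. Their poses are not given: they have to be found in the camera images.
- tray (a joint): how far the top tray is out, m: 0 = fully home. It slides level, out along the tray's own -x, stiffly (2 to 5 N), and starts 0 to 15 mm out. It locks at an unmarked distance that differs from start to start, 135 to 165 mm: there the release's pad springs up. 6 mm further out it meets a rubber buffer (4 N per mm), its end stop. Locked, it cannot be pushed in until the release is pressed
- tray_handle (a point): centre of the tray's bow handle: a round steel bar, 10 mm thick, 108 mm long along the tray's y, 42 mm in front of the tray's front panel (37 mm free gap behind the bar), 134 mm above the bench, 31 mm below the cabinet's top. Axes of the tray: +x into the cabinet, z up
- release_pad (a point): centre of the top of the release lever's thumb pad: ribbed dark steel, 32 mm (x) by 26 mm (y), a 5 mm high ridge on its far (+x) edge; over the tray's right-hand (-y) side wall (122 mm above the bench), 121 mm behind the handle bar, under the cabinet's top while the tray is home. Its top is 141 mm above the bench sprung up (locked), 135 mm while the tray runs unlocked, 133 mm pressed right down
- empty_bay (a point): centre of the floor of the empty bay, the left one (+y) of three side by side at the tray's front; axes of the tray. 122 mm (x) by 87 mm (y), floor 88 mm above the bench; over the floor the dividers stand 28 mm, the outer wall 34 mm, the front panel 62 mm. It lies 119 mm behind the handle bar and is clear of the cabinet when the tray is locked
- die_center (a point): centre (half-way up) of the loose steel die lying on the bench, a block 80 mm long (x) by 30 mm wide (y) by 36 mm high, about 0.6 kg, with a V-groove 16 mm wide and 12 mm deep along its top; z up out of the groove
- stored_a_center (a point): centre of a like die with a narrow groove, loose in the middle bay of the tray, 80 x 30 x 36 mm
- stored_b_center (a point): centre of a like die with a wide groove, loose in the right-hand bay of the tray, 80 x 30 x 36 mm
- tray_floor (a point): point on the tray's floor at the centre of the middle bay, axes of the tray; bays lie 89.5 mm apart along y. To release the lock, the pad takes 3 N to start and 7 N to hold right down on its stop; keep it down until the tray has been pushed in 15 mm, then the slide holds it down by itself
- flat_block_center (a point): bystander on the bench: centre of a plain steel block of the die's size, 80 x 30 x 36 mm, without a groove
- hammer_grip (a point): bystander: grip of a hammer lying on the bench, 270 mm long
- marker_center (a point): bystander: centre of a black marker pen lying on the bench, 100 mm long, 18 mm thick
- cabinet_front (a point): middle of the top front edge of the grey steel bench cabinet, which is fixed, 300 mm deep (x), 340 mm wide (y) and 165 mm high; it stands behind this point, along +x. Hidden in it, the slide's lock strip carries the lock and the end buffer: do not force the tray against either with over 40 N. Below are three plain drawers, not used
Things that resemble listed ones, but are neither listed nor needed, are in the scene too. What is shaped like the part that bears die_center but red or yellow is not meant.

How it is judged:
By the outcome, as a careful person would: the job done as asked, in the order asked, and still so for the second after the job is handed in, with the robot touching nothing.
It also fails if it takes over 72 s, if anything falls off the work surface, if the arm or the gripper's body presses on something with over 40 N, if the wrist force passes 120 N, or if a joint passes its speed limit or range.

ROBOT

A 7-joint arm with a two-finger parallel gripper is mounted at the origin on the work surface. World frame = base frame: x ahead of the robot, y to its left, z up, the work surface at z = 0. Lengths are in m, angles in rad, forces in N, time in s.
With the tool pointing down it reaches from about 0.4 to 0.875 m from the base axis. Payload 6.5 kg.
Tool frame: the origin (TCP) lies between the finger pads; the fingertips stand 19 mm ahead of it and the grasp point (between the pads) is the TCP; z points along the fingers, y is the line along which they close (so a half turn about z gives the same grasp; the last joint's range is limited). The gripper opens to 88 mm and grips with 3 to 60 N. Pads are 18 mm wide; open, the fingers measure 123 mm over their backs; the gripper's body (75 mm by 187 mm) begins 45 mm behind the grasp point.
Start: joints at [1.073, 0.536, -0.004, 1.538, 0.003, 1.067, -0.071], TCP at [0.272, -0.59, 0.258] pointing down, gripper open.
Joint ranges: [-2.7, 2.7], [-0.37, 2.16], [-1.27, 1.26], [0.24, 2.4], [-1.31, 4.45], [0.19, 1.91], [-2.76, 2.76]. Speed limits (rad/s): [2.39, 2.39, 3.14, 3.14, 3.14, 3.14, 3.14].

INTERFACE

Orientations are given as a unit quaternion [x, y, z, w].
In Python, from station import ctrl gives the robot as it stands.
- The arm moves only by the tool apply_moves, never from a script. Its argument "increments" is a list that holds one entry, the list of rows, each a list of 7 numbers: the turn, a rotation vector about the tool's x, y, z in degrees, then the shift along the tool's x, y, z in m, then the opening, from -1 (shut) to 1 (fully open). A call has 1 to 12 rows; each row shifts and turns the commanded pose from where the row before left it, along the tool's axes as they then stand; what a row does not reach is not made up. A row lasts 1/12 s, in which the tool goes at most 41.7 mm and 7.16 degrees, less where a joint would pass 70% of its speed; a pose out of reach is approached as far as the arm can. A call with a gripper value outside its range is refused whole. The fingers move at their own pace and stop on an object; "force" is the grip in N (left out, the last holds). Time passes only in rows, so rows that do not move let the fingers close. It gives the time, the measured TCP pose, the force, the opening and the grip force at its end, in the units of the state.
- ctrl.read_state(): the state, without advancing time (a new reading comes with each control period).
- ctrl.capture(name): name is "side" or "top"; returns (picture, depth): 420x560x3 uint8, red, green, blue; 420x560 float32, m along the optical axis (not along the pixel's ray), 0 where there is no reading.
- ctrl.camera_info(name): a dict with "intrinsics" (3x3 intrinsics, pixels), "pose" (4x4, takes a point from camera to world coordinates). Camera axes: x right, y down, z forward; pixel columns grow to the right and rows downward; lengths in m; the calibration is good to about 2 mm. A picture is of the moment at which its call begins. camera_info takes no time and is no camera call.
- ctrl.sign_off(): hands the job in; it is judged then, once.
The state is a dict: "clock": time; "joints": joint angles; "qd": joint speeds; "effort": joint torques, N m; "eef_pos": TCP position; "orientation": TCP orientation; "ft_force": force on the tool from outside, world axes, zero at the start; "moment": the same for the moment, N m; "opening": opening from 0.0 (shut) to 1.0 (fully open); "gripper_force": force on a finger pad.
Only numpy, scipy, OpenCV 4.12 (cv2) and the standard library are available. Lean on these libraries where they do the work, as an engineer would, in place of code of your own. Each camera call takes 0.05 s, during which the arm holds its last target. There are 200 camera calls.

## Working session

There is one attempt and no reset: what is moved stays moved. The work goes in short steps, Python scripts to look and compute and a tool call to move; the robot and the scene stay as the last step left them, time stands still between calls to the robot, and variables do not carry over. Pictures are saved under pics/ and viewed, at most 10 in all, crops included, and the job is handed in when it is done.

Besides the shell and the picture viewer there is one more tool, called after ">>>" as name([rows], argument=value, ...), one row to a line, values as JSON. apply_moves: Moves the arm, as the interface text tells. Its arguments: {"type":"object","properties":{"increments":{"type":"array"},"force":{"type":"number"}},"required":["increments"]}

```bash
mkdir -p pics; cat > h.py <<'E'
import numpy as np, cv2
from station import ctrl
from scipy.spatial.transform import Rotation as R
def cap(n,name):
    im,d=ctrl.capture(n); cv2.imwrite(f'pics/{name}.png',im[:,:,::-1]); np.save(f'pics/{name}.npy',d); return im,d
def pt(n,d,u,v,r=1):
    w=d[v-r:v+r+1,u-r:u+r+1]; w=w[w>0]; z=np.median(w)
    i=ctrl.camera_info(n); K=np.array(i['intrinsics']);T=np.array(i['pose'])
    return (T@np.r_[np.linalg.inv(K)@[u,v,1]*z,1])[:3]
def cloud(n,d):
    i=ctrl.camera_info(n); K=np.array(i['intrinsics']);T=np.array(i['pose'])
    v,u=np.mgrid[:d.shape[0],:d.shape[1]]
    p=np.stack([(u-K[0,2])/K[0,0]*d,(v-K[1,2])/K[1,1]*d,d],-1)
    return p@T[:3,:3].T+T[:3,3]
E
python3 - <<'E'
from h import *
np.set_printoptions(precision=4,suppress=True)
for n in('top','side'):
    cap(n,n+'0'); print(ctrl.camera_info(n))
s=ctrl.read_state(); print(s); print(R.from_quat(s['orientation']).as_matrix())
E
```

```text
{'intrinsics': array([[517.3763,   0.    , 280.8067],
       [  0.    , 517.3763, 212.7564],
       [  0.    ,   0.    ,   1.    ]]), 'pose': array([[ 0.0282, -0.9964,  0.0794,  0.4294],
       [-0.9996, -0.0288, -0.0056, -0.0429],
       [ 0.0079, -0.0792, -0.9968,  1.6398],
       [ 0.    ,  0.    ,  0.    ,  1.    ]])}
{'intrinsics': array([[484.9523,   0.    , 278.4383],
       [  0.    , 484.9523, 211.0573],
       [  0.    ,   0.    ,   1.    ]]), 'pose': array([[-0.8379, -0.3139,  0.4466,  0.0281],
       [-0.5458,  0.4967, -0.6748,  0.7702],
       [-0.01  , -0.8092, -0.5875,  0.8071],
       [ 0.    ,  0.    ,  0.    ,  1.    ]])}
{'clock': 0.1, 'joints': array([ 1.0728,  0.5371, -0.0044,  1.5388,  0.0026,  1.0673, -0.0712]), 'qd': array([-0.001 , -0.0012, -0.    , -0.0032, -0.0005,  0.0014,  0.0004]), 'effort': array([  0.0035, -57.2077,   0.9947, -25.2229,  -0.0561,   0.0135,
         0.    ]), 'eef_pos': array([ 0.2718, -0.5899,  0.2569]), 'orientation': array([ 0.9768,  0.2143, -0.0002, -0.0008]), 'ft_force': array([-0.0565, -0.333 ,  1.2528]), 'moment': array([-0.0102, -0.0135, -0.0045]), 'gripper_force': 0.0, 'opening': 1.0030870635221187}
[[ 0.9082  0.4186 -0.0007]
 [ 0.4186 -0.9082  0.0014]
 [-0.0001 -0.0016 -1.    ]]
```

View pics/top0.png

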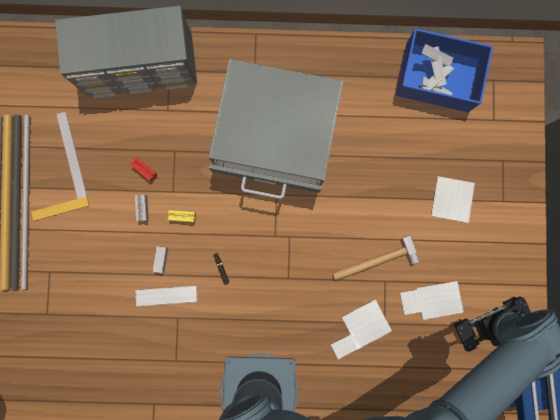

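View pics/side0.png

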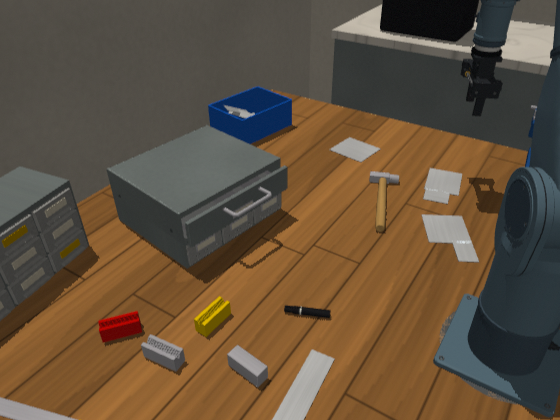

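The top view shows the cabinet at (277,125) with its handle at (264,188). Could be taken for the die: grey at (141,208), plain grey at (160,260), red at (143,169) and yellow at (181,216). In the side view the grey block at (163,352) looks grooved and the one at (248,366) looks plain. I'll check that in a close crop and measure.

```bash
python3 - <<'E'
from h import *
np.set_printoptions(precision=4,suppress=True)
a=cv2.imread('pics/side0.png')[325:395,130:280]; b=cv2.imread('pics/top0.png')[185:285,120:220]
a=cv2.resize(a,(800,373),interpolation=cv2.INTER_CUBIC); b=cv2.resize(b,(220,220),interpolation=cv2.INTER_CUBIC)
o=np.zeros((600,800,3),np.uint8); o[:373]=a; o[375:595,:220]=b
t=cv2.resize(cv2.imread('pics/top0.png')[145:205,200:340],(514,220),interpolation=cv2.INTER_CUBIC); o[375:595,240:754]=t
cv2.imwrite('pics/crop0.png',o)
d=np.load('pics/top0.npy'); P=cloud('top',d)
def rect(name,u0,u1,v0,v1,z0,z1):
    p=P[v0:v1,u0:u1].reshape(-1,3); p=p[(p[:,2]>z0)&(p[:,2]<z1)]
    r=cv2.minAreaRect((p[:,:2]*1000).astype(np.float32)); print(name,len(p),r,p.mean(0),np.median(p[:,2])); 
    print(cv2.boxPoints(r).tolist())
    return p
rect('die',128,155,190,228,.028,.045)
rect('flat',146,175,240,280,.03,.045)
rect('cab',200,350,55,195,.158,.172)
rect('handle',238,292,172,202,.125,.145)
E
```

```text
die 217 ((562.9088134765625, 385.12506103515625), (79.95428466796875, 34.88253402709961), 7.973149299621582) [0.5615 0.3862 0.0341] 0.03358988040127042
[[520.8988647460938, 396.8525390625], [525.7373657226562, 362.30718994140625], [604.9187622070312, 373.3975830078125], [600.0802612304688, 407.94293212890625]]
flat 239 ((403.60162353515625, 320.21746826171875), (31.78126335144043, 79.50715637207031), 82.6847915649414) [0.4038 0.3206 0.036 ] 0.035620002421526964
[[362.1482849121094, 309.5179138183594], [441.0083312988281, 299.3944396972656], [445.0549621582031, 330.9170227050781], [366.1949157714844, 341.0404968261719]]
cab 11477 ((808.3760986328125, -26.431930541992188), (340.3695983886719, 328.4461975097656), 80.5604248046875) [ 0.8197 -0.0284  0.1647] 0.16464586751260968
[[618.4651489257812, -167.3784942626953], [942.4639282226562, -221.24609375], [998.2870483398438, 114.51463317871094], [674.2882690429688, 168.38223266601562]]
handle 287 ((627.352294921875, 0.07665252685546875), (72.74893188476562, 152.1602325439453), 1.3903299570083618) [0.621  0.0027 0.1372] 0.1375463211431991
[[589.142578125, 75.25180053710938], [592.83447265625, -76.86363220214844], [665.56201171875, -75.09849548339844], [661.8701171875, 77.01693725585938]]
```

View pics/crop0.png

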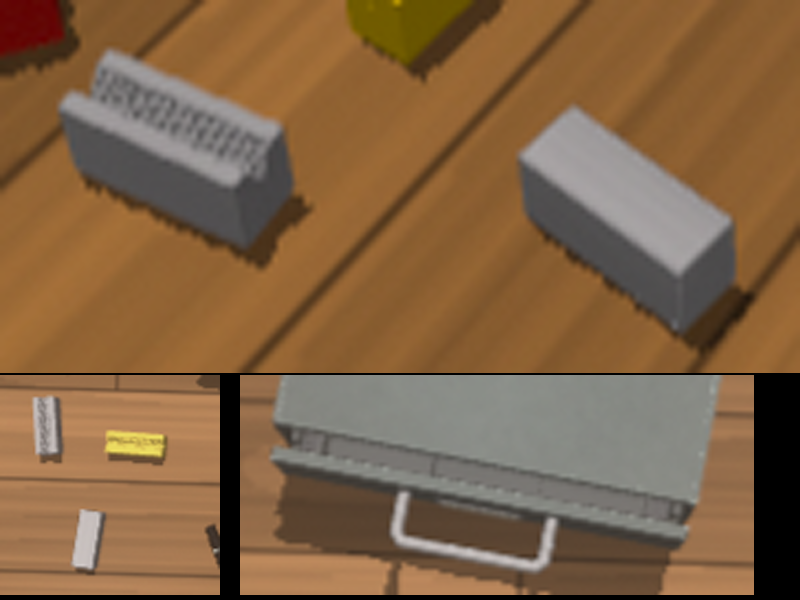

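The crop confirms it: the V-grooved die is at top (141,208), groove up, and the block at (160,260) is plain. Next I'll fit the handle bar and cabinet axes.

```bash
python3 - <<'E'
from h import *
np.set_printoptions(precision=4,suppress=True)
d=np.load('pics/top0.npy'); P=cloud('top',d)
p=P[55:195,200:350].reshape(-1,3); q=p[(p[:,2]>.162)&(p[:,2]<.168)]
r=cv2.minAreaRect((q[:,:2]*1000).astype(np.float32)); print('cab',r,cv2.boxPoints(r).tolist())
yaw=np.deg2rad(r[2]-90 if r[2]>45 else r[2]); X=np.array([np.cos(yaw),np.sin(yaw)]);Y=np.array([-X[1],X[0]])
c=np.array(r[0])/1000; print('yaw',np.rad2deg(yaw), 'front mid',c-X*.15)
h=P[165:205,230:300].reshape(-1,3); h=h[(h[:,2]>.11)&(h[:,2]<.15)]
l=np.c_[(h[:,:2]-c)@X+.15,(h[:,:2]-c)@Y,h[:,2]]
for lo in np.arange(-.09,.03,.005):
    m=(l[:,0]>=lo)&(l[:,0]<lo+.005)
    if m.any(): print(round(lo,3),m.sum(),l[m,1].min(),l[m,1].max(),np.median(l[m,2]))
b=l[(l[:,0]<-.035)]; 
k=cv2.minAreaRect((b[:,:2]*1000).astype(np.float32)); print(k)
E
```

```text
cab ((821.2568359375, -28.567413330078125), (340.3151550292969, 300.6921691894531), 80.57508087158203) [[645.0761108398438, -171.80810546875], [941.7092895507812, -221.0479736328125], [997.4375610351562, 114.67327880859375], [700.8043823242188, 163.91314697265625]]
yaw -9.424919128417969 front mid [ 0.6733 -0.004 ]
-0.075 58 -0.05645224830265463 0.0570231860494739 0.13682875581134735
-0.07 72 -0.06393961531490475 0.06084341971621007 0.1372603423277814
-0.065 21 -0.06339006680507113 0.06205197443437841 0.13715234094185247
-0.06 12 -0.06510661630190893 0.06336603741191783 0.13719730604130664
-0.055 12 -0.06455594357742989 0.06285073107076995 0.13740586111962094
-0.05 11 -0.06391195735660293 0.06208206886316978 0.13761727712770067
-0.045 10 -0.06515352228353063 0.06270035928576963 0.137285080213302
-0.04 14 -0.06461797716549696 0.06410997126547376 0.13662466510408466
-0.035 13 -0.06401952771875356 0.062223743886023065 0.13875613895690186
-0.03 154 -0.10524292640606095 0.10271248728582467 0.1303336926056764
-0.025 62 -0.09957054906857159 0.1018539315678251 0.14839973160656705
-0.02 56 -0.10199682332455118 0.10302166558020068 0.14726639974989275
-0.015 9 -0.09857106736931008 0.10086571510544667 0.1425391951296573
-0.01 3 -0.044168218966924466 0.04382466662550679 0.11681848627725544
-0.005 4 -0.04593254203639373 0.04518617299040452 0.11614427839759167
0.0 10 -0.07457666146190411 0.045717437141866754 0.14731656644175872
((-55.105308532714844, -0.5695877075195312), (38.570220947265625, 129.25022888183594), 0.16431984305381775)
```

>>> apply_moves([
  [[0,0,-6.98,0,0,0,-0.3],[0,0,-6.98,0,0,0,-0.3],[0,0,-6.98,0,0,0,-0.3],[0,0,-6.98,0,0,0,-0.3],[0,0,-6.98,0,0,0,-0.3],[0,0,-6.98,0,0,0,-0.3],[0,0,-6.98,0,0,0,-0.3],[0,0,-6.98,0,0,0,-0.3],[0,0,0,0.03,0.0115,0,-0.3],[0,0,0,0.034,0.0115,0,-0.3],[0,0,0,0.034,0.0115,0,-0.3],[0,0,0,0.034,0.0115,0,-0.3]],
], force=25)

```text
clock: 1.1
eef_pos: [0.3392, -0.466, 0.2572]
orientation: [0.763, 0.646, 0.0, -0.0]
ft_force: [0.5, -0.6, -0.5]
opening: 0.353
gripper_force: 0.0
```

>>> apply_moves([
  [[0,0,0,0.034,0.0115,0,-0.3],[0,0,0,0.034,0.0115,0,-0.3],[0,0,0,0.034,0.0115,0,-0.3],[0,0,0,0.034,0.0115,0,-0.3],[0,0,0,0.034,0.0115,0,-0.3],[0,0,0,0.034,0.0115,0,-0.3],[0,0,0,0.034,0.0115,0,-0.3],[0,0,0,0.034,0.0115,0,-0.3],[0,0,0,0.034,0.0115,0,-0.3],[0,0,0,0.034,0.0115,0,-0.3],[0,0,0,0.034,0.0115,0,-0.3],[0,0,0,0.034,0.0115,0,-0.3]],
])

```text
clock: 2.1
eef_pos: [0.5422, -0.0862, 0.2575]
orientation: [0.763, 0.647, -0.0, -0.0]
ft_force: [1.1, -0.9, -0.4]
opening: 0.355
gripper_force: 0.0
```

>>> apply_moves([
  [[0,0,0,0.026,0.0114,0,-0.3],[0,0,0,0.026,0.0114,0,-0.3],[0,0,0,0.026,0.0114,0,-0.3],[0,0,0,0.026,0.0114,0,-0.3],[0,0,0,0,0,0.01,-0.3],[0,0,0,0,0,0.01,-0.3],[0,0,0,0,0,0,-0.3],[0,0,0,0,0,0,-0.3]],
])

```text
clock: 2.77
eef_pos: [0.6027, 0.0057, 0.2365]
orientation: [0.763, 0.646, -0.001, -0.0]
ft_force: [-0.1, -0.1, 0.2]
opening: 0.348
gripper_force: 0.0
```

```bash
cat >> h.py <<'E'
def to(x,y,z):
    s=ctrl.read_state(); M=R.from_quat(s['orientation']).as_matrix()
    print('pos',s['eef_pos'].round(4),'tool delta',(M.T@(np.array([x,y,z])-s['eef_pos'])).round(4),'yaw tool y',np.rad2deg(np.arctan2(M[1,1],M[0,1])).round(2),'q',s['joints'].round(2),'F',s['ft_force'].round(1))
E
python3 -c "
from h import *
to(.604,.0075,.141)
cap('side','s1')
i=cv2.imread('pics/s1.png')[100:310,90:370]; cv2.imwrite('pics/s1c.png',cv2.resize(i,(800,600)))"
```

```text
pos [0.6027 0.0057 0.2365] tool delta [0.0022 0.0012 0.0955] yaw tool y -9.52 q [ 0.23  0.52 -0.43  1.67  0.25  1.01 -0.45] F [-0.1 -0.1  0.2]
```

View pics/s1c.png

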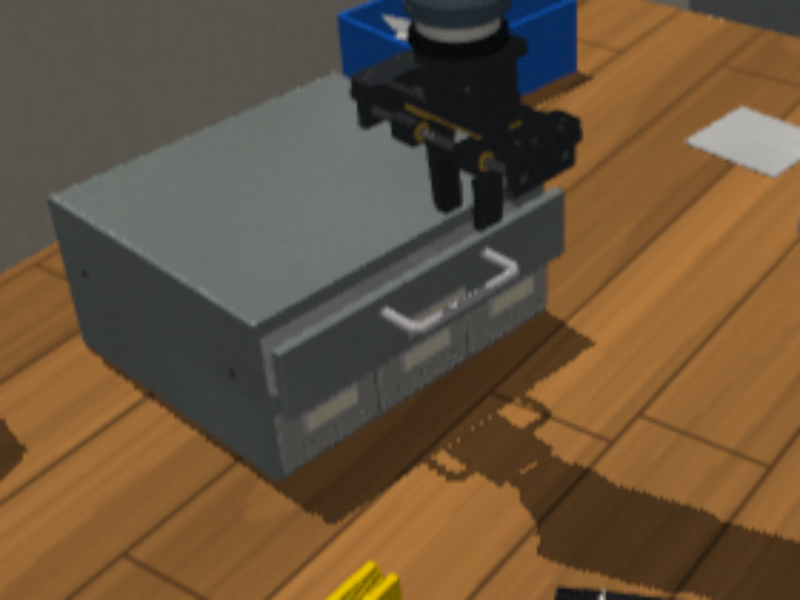

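The gripper stands above the handle: its fingers at crop (445,195) and (487,205) straddle the bar at about (455,300). I'm going down.

>>> apply_moves([
  [[0,0,0,0.002,0.001,0.02,-0.3],[0,0,0,0,0,0.02,-0.3],[0,0,0,0,0,0.02,-0.3],[0,0,0,0,0,0.015,-0.3],[0,0,0,0,0,0.01,-0.3],[0,0,0,0,0,0.01,-0.3],[0,0,0,0,0,0,-0.3],[0,0,0,0,0,0,-0.3]],
])

```text
clock: 3.48
eef_pos: [0.6053, 0.0089, 0.143]
orientation: [0.763, 0.646, 0.0, 0.0]
ft_force: [1.0, 0.2, 0.7]
opening: 0.351
gripper_force: 0.0
```

>>> apply_moves([
  [[0,0,0,0,0,0,-0.9],[0,0,0,0,0,0,-0.9],[0,0,0,0,0,0,-1],[0,0,0,0,0,0,-1],[0,0,0,0,0,0,-1]],
], force=25)

```text
clock: 3.9
eef_pos: [0.6057, 0.0092, 0.1434]
orientation: [0.763, 0.647, 0.0, 0.0]
ft_force: [-0.8, 0.1, 2.9]
opening: 0.102
gripper_force: 25.0
```

>>> apply_moves([
  [[0,0,0,0,-0.004,0,-1],[0,0,0,0,-0.008,0,-1],[0,0,0,0,-0.01,0,-1],[0,0,0,0,-0.01,0,-1],[0,0,0,0,-0.01,0,-1],[0,0,0,0,-0.01,0,-1],[0,0,0,0,-0.01,0,-1],[0,0,0,0,-0.01,0,-1],[0,0,0,0,-0.01,0,-1],[0,0,0,0,-0.008,0,-1],[0,0,0,0,-0.005,0,-1],[0,0,0,0,-0.005,0,-1]],
])

```text
clock: 4.9
eef_pos: [0.5074, 0.0256, 0.1434]
orientation: [0.763, 0.647, 0.001, 0.001]
ft_force: [4.3, -1.8, 3.8]
opening: 0.099
gripper_force: 25.0
```

>>> apply_moves([
  [[0,0,0,0,-0.004,0,-1],[0,0,0,0,-0.004,0,-1],[0,0,0,0,-0.004,0,-1],[0,0,0,0,-0.004,0,-1]],
])

```text
clock: 5.23
eef_pos: [0.4916, 0.0282, 0.1433]
orientation: [0.763, 0.647, 0.001, 0.001]
ft_force: [3.9, -0.8, 5.3]
opening: 0.102
gripper_force: 25.0
```

>>> apply_moves([
  [[0,0,0,0,-0.003,0,-1],[0,0,0,0,-0.003,0,-1],[0,0,0,0,-0.003,0,-1],[0,0,0,0,-0.002,0,-1]],
])

```text
clock: 5.57
eef_pos: [0.48, 0.0301, 0.1433]
orientation: [0.763, 0.647, 0.0, 0.0]
ft_force: [1.7, -1.3, 10.0]
opening: 0.101
gripper_force: 25.0
```

>>> apply_moves([
  [[0,0,0,0,-0.002,0,-1],[0,0,0,0,-0.002,0,-1],[0,0,0,0,-0.002,0,-1]],
])

```text
clock: 5.82
eef_pos: [0.4757, 0.0308, 0.1434]
orientation: [0.763, 0.647, 0.002, 0.001]
ft_force: [10.1, -1.7, -0.3]
opening: 0.102
gripper_force: 25.0
```

>>> apply_moves([
  [[0,0,0,0,-0.002,0,-1],[0,0,0,0,-0.002,0,-1]],
])

```text
clock: 5.98
eef_pos: [0.4738, 0.0312, 0.1435]
orientation: [0.763, 0.646, 0.003, 0.002]
ft_force: [17.7, -3.8, -8.4]
opening: 0.102
gripper_force: 25.0
```

Force climbs past 17 N: that is the buffer. I'll ease off, open, lift and check the pad.

>>> apply_moves([
  [[0,0,0,0,0.002,0,-1],[0,0,0,0,0.002,0,-1],[0,0,0,0,0,0,-0.6],[0,0,0,0,0,0,-0.3],[0,0,0,0,0,0,-0.3]],
])

```text
clock: 6.4
eef_pos: [0.4721, 0.031, 0.1419]
orientation: [0.763, 0.647, -0.002, -0.001]
ft_force: [0.4, 0.5, 0.5]
opening: 0.307
gripper_force: 0.0
```

```bash
python3 - <<'E'
from h import *
to(0.6,0,.3)
cap('side','s2');cap('top','t2')
a=cv2.imread('pics/t2.png')[140:250,190:350]; cv2.imwrite('pics/t2c.png',cv2.resize(a,(800,550),interpolation=cv2.INTER_CUBIC))
E
```

```text
pos [0.4721 0.031  0.1419] tool delta [-0.0099  0.1307 -0.1586] yaw tool y -9.4 q [ 0.19  0.46 -0.43  2.06  0.29  0.68 -0.59] F [0.4 0.5 0.5]
```

View pics/t2c.png

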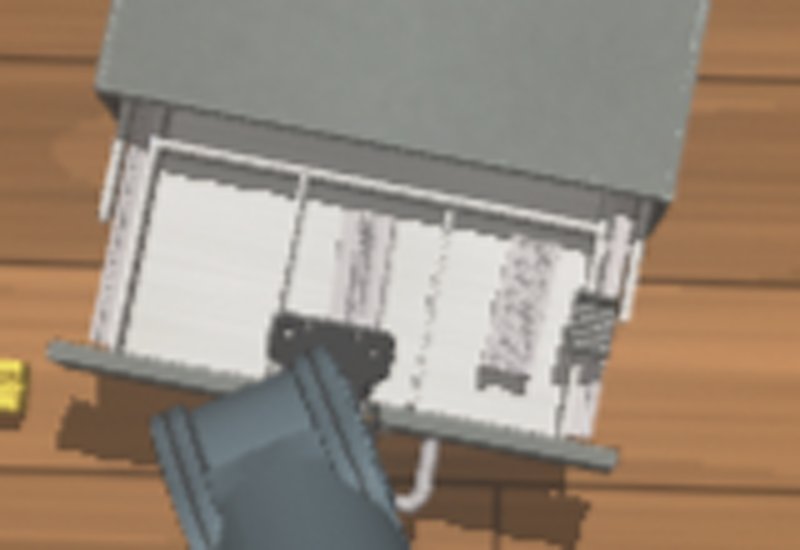

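The tray is out. The empty left bay is at crop (215,265), dies are in the middle and right bays, and the pad is at crop (590,328), about full (308,206).

```bash
python3 - <<'E'
from h import *
np.set_printoptions(precision=4,suppress=True)
d=np.load('pics/t2.npy'); P=cloud('top',d)
F=np.array([.6733,-.004]); yw=np.deg2rad(-9.43); X=np.array([np.cos(yw),np.sin(yw)]);Y=np.array([-X[1],X[0]])
L=np.dstack([(P[...,:2]-F)@X,(P[...,:2]-F)@Y,P[...,2]])
for v in range(197,218,2): print(v,[tuple((L[v,u]*1000).astype(int)) for u in range(303,316,2)])
# front panel top edge
w=L[195:240,195:320].reshape(-1,3)
m=w[(w[:,2]>.145)&(w[:,2]<.155)&(abs(w[:,1])>.06)]; print('panel x',np.percentile(m[:,0],[2,50,98]),m[:,1].min(),m[:,1].max())
# handle stub
m=w[(w[:,2]>.128)&(w[:,2]<.143)&(w[:,1]<-.035)&(w[:,0]<-.15)]; print('bar',m[:,0].min(),m[:,0].max(),m[:,1].min())
# bay floor empty
f=L[165:225,195:260].reshape(-1,3); m=f[abs(f[:,2]-.088)<.006]; print('floor',len(m),np.percentile(m,[2,50,98],axis=0))
E
```

```text
197 [(np.int64(-50), np.int64(-123), np.int64(84)), (np.int64(-49), np.int64(-129), np.int64(87)), (np.int64(-52), np.int64(-133), np.int64(121)), (np.int64(-49), np.int64(-140), np.int64(100)), (np.int64(-53), np.int64(-144), np.int64(142)), (np.int64(-50), np.int64(-150), np.int64(132)), (np.int64(-46), np.int64(-157), np.int64(104))]
199 [(np.int64(-56), np.int64(-124), np.int64(86)), (np.int64(-62), np.int64(-128), np.int64(141)), (np.int64(-61), np.int64(-134), np.int64(143)), (np.int64(-59), np.int64(-139), np.int64(142)), (np.int64(-59), np.int64(-145), np.int64(148)), (np.int64(-58), np.int64(-151), np.int64(147)), (np.int64(-53), np.int64(-158), np.int64(112))]
201 [(np.int64(-63), np.int64(-125), np.int64(90)), (np.int64(-68), np.int64(-129), np.int64(146)), (np.int64(-67), np.int64(-135), np.int64(145)), (np.int64(-65), np.int64(-140), np.int64(144)), (np.int64(-63), np.int64(-147), np.int64(135)), (np.int64(-48), np.int64(-159), np.int64(7)), (np.int64(-58), np.int64(-160), np.int64(105))]
203 [(np.int64(-68), np.int64(-126), np.int64(85)), (np.int64(-73), np.int64(-130),
[... 2150 characters left out ...]
2), np.int64(-161), np.int64(0)), (np.int64(-91), np.int64(-167), np.int64(0)), (np.int64(-89), np.int64(-174), np.int64(-4))]
217 [(np.int64(-113), np.int64(-133), np.int64(123)), (np.int64(-110), np.int64(-140), np.int64(100)), (np.int64(-109), np.int64(-145), np.int64(99)), (np.int64(-108), np.int64(-151), np.int64(103)), (np.int64(-98), np.int64(-162), np.int64(-2)), (np.int64(-97), np.int64(-169), np.int64(1)), (np.int64(-95), np.int64(-175), np.int64(-5))]
panel x [-0.1565 -0.1503 -0.0609] -0.1680533917096131 0.16728494700352078
bar -0.19631634839822953 -0.15007128491191563 -0.14664112939948032
floor 1453 [[-0.1376  0.0208  0.0825]
 [-0.067   0.0811  0.0879]
 [ 0.0055  0.1325  0.0932]]
```

The pad top is near 141 mm, so the tray is locked. Now on to the die.

>>> apply_moves([
  [[0,0,0,0,0,-0.02,-0.3],[0,0,0,0,0,-0.03,-0.3],[0,0,0,0,0,-0.03,-0.3],[0,0,0,0,0,-0.02,-0.3],[0,0,-6.71,0,0,0,0.36],[0,0,-6.71,0,0,0,0.36],[0,0,-6.71,0,0,0,0.36],[0,0,-6.71,0,0,0,0.36],[0,0,-6.71,0,0,0,0.36],[0,0,-6.71,0,0,0,0.36],[0,0,-6.71,0,0,0,0.36],[0,0,-6.71,0,0,0,0.36]],
])

```text
clock: 7.5
eef_pos: [0.4729, 0.031, 0.2422]
orientation: [0.386, 0.923, -0.001, -0.001]
ft_force: [0.1, 0.2, -0.1]
opening: 0.679
gripper_force: 0.0
```

>>> apply_moves([
  [[0,0,-6.71,0,0,0,0.36],[0,0,-6.71,0,0,0,0.36],[0,0,-6.71,0,0,0,0.36],[0,0,-6.71,0,0,0,0.36],[0,0,-6.71,0,0,0,0.36],[0,0,-6.71,0,0,0,0.36],[0,0,-6.71,0,0,0,0.36],[0,0,-6.71,0,0,0,0.36],[0,0,0,-0.0126,0.03,0,0.36],[0,0,0,-0.0126,0.03,0,0.36],[0,0,0,-0.0126,0.03,0,0.36],[0,0,0,-0.0126,0.03,0,0.36]],
])

```text
clock: 8.5
eef_pos: [0.5067, 0.1577, 0.2421]
orientation: [-0.069, 0.998, -0.0, -0.001]
ft_force: [0.2, -0.8, 0.4]
opening: 0.681
gripper_force: 0.0
```

>>> apply_moves([
  [[0,0,0,-0.0126,0.031,0,0.36],[0,0,0,-0.0126,0.031,0,0.36],[0,0,0,-0.0126,0.031,0,0.36],[0,0,0,-0.0126,0.031,0,0.36],[0,0,0,-0.0126,0.031,0,0.36],[0,0,0,-0.0126,0.031,0,0.36],[0,0,0,-0.0126,0.031,0,0.36],[0,0,0,0,0,0.03,0.36],[0,0,0,0,0,0.03,0.36],[0,0,0,0,0,0.03,0.36],[0,0,0,0,0,0,0.36],[0,0,0,0,0,0,0.36]],
])

```text
clock: 9.5
eef_pos: [0.5633, 0.383, 0.1511]
orientation: [-0.07, 0.998, -0.001, -0.002]
ft_force: [-0.9, 1.0, 1.1]
opening: 0.679
gripper_force: 0.0
```

```bash
python3 - <<'E'
from h import *
np.set_printoptions(precision=4,suppress=True)
to(.5625,.386,.027)
im,d=cap('side','s3')
cv2.imwrite('pics/s3c.png',cv2.resize(cv2.imread('pics/s3.png')[220:420,60:340],(800,571),interpolation=cv2.INTER_CUBIC))
E
```

```text
pos [0.5633 0.383  0.1511] tool delta [-0.0001  0.0033  0.1241] yaw tool y 97.98 q [-0.22  0.83 -0.72  1.49  0.59  1.06  0.64] F [-0.9  1.   1.1]
```

View pics/s3c.png

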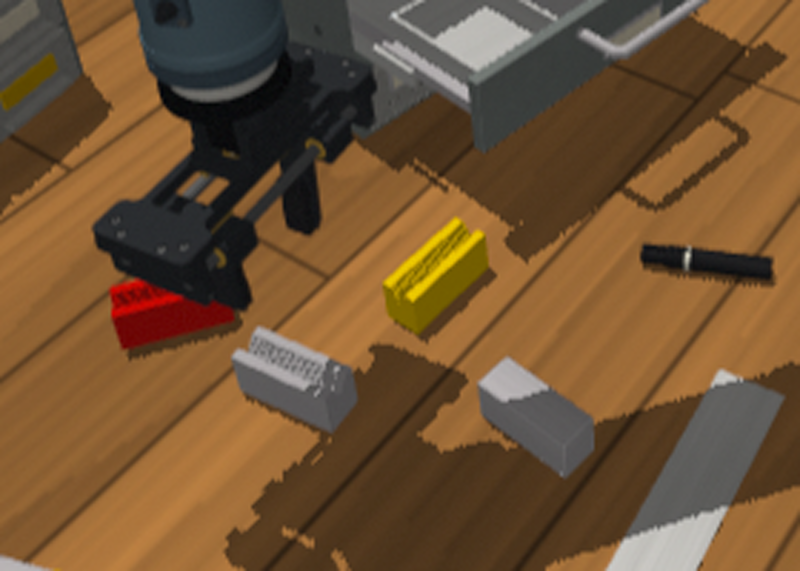

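The gripper hangs over the grooved die at crop (295,380); the yellow, red and plain blocks are clear of it. Going down to grip.

>>> apply_moves([
  [[0,0,0,0,0.003,0.025,0.36],[0,0,0,0,0,0.025,0.36],[0,0,0,0,0,0.025,0.36],[0,0,0,0,0,0.02,0.36],[0,0,0,0,0,0.015,0.36],[0,0,0,0,0,0.008,0.36],[0,0,0,0,0,0.005,0.36],[0,0,0,0,0,0,0.36],[0,0,0,0,0,0,0.36]],
])

```text
clock: 10.3
eef_pos: [0.5649, 0.3875, 0.031]
orientation: [-0.069, 0.998, 0.001, 0.001]
ft_force: [0.1, 0.2, 0.2]
opening: 0.679
gripper_force: 0.0
```

>>> apply_moves([
  [[0,0,0,0,0,0,0],[0,0,0,0,0,0,-0.2],[0,0,0,0,0,0,-0.4],[0,0,0,0,0,0,-0.6],[0,0,0,0,0,0,-0.6]],
], force=30)

```text
clock: 10.72
eef_pos: [0.5646, 0.3865, 0.03]
orientation: [-0.069, 0.998, -0.0, 0.0]
ft_force: [-0.3, -0.4, 2.3]
opening: 0.339
gripper_force: 29.8
```

>>> apply_moves([
  [[0,0,0,0,0,-0.005,-0.6],[0,0,0,0,0,-0.015,-0.6],[0,0,0,0,0,-0.025,-0.6],[0,0,0,0,0,-0.03,-0.6],[0,0,0,0,0,-0.03,-0.6],[0,0,0,0,0,-0.03,-0.6],[0,0,0,0,0,-0.03,-0.6],[0,0,0,0,0,-0.03,-0.6],[0,0,0,0,0,-0.025,-0.6],[0,0,5.8,0,0,0,-0.6],[0,0,5.8,0,0,0,-0.6],[0,0,5.8,0,0,0,-0.6]],
])

```text
clock: 11.72
eef_pos: [0.5637, 0.3868, 0.2508]
orientation: [0.085, 0.996, 0.0, -0.0]
ft_force: [0.3, -0.7, -6.2]
opening: 0.342
gripper_force: 29.8
```

>>> apply_moves([
  [[0,0,0,-0.006,-0.015,0,-0.6],[0,0,0,-0.009,-0.026,0,-0.6],[0,0,0,-0.009,-0.026,0,-0.6],[0,0,0,-0.009,-0.026,0,-0.6],[0,0,0,-0.009,-0.026,0,-0.6],[0,0,0,-0.009,-0.026,0,-0.6],[0,0,0,-0.009,-0.026,0,-0.6],[0,0,0,-0.009,-0.026,0,-0.6],[0,0,0,-0.009,-0.026,0,-0.6],[0,0,0,-0.009,-0.026,0,-0.6],[0,0,0,-0.007,-0.028,0,-0.6],[0,0,0,0,0,0,-0.6]],
])

```text
clock: 12.72
eef_pos: [0.6122, 0.0895, 0.2493]
orientation: [0.087, 0.996, -0.003, -0.0]
ft_force: [0.4, -2.1, -5.9]
opening: 0.341
gripper_force: 29.8
```

```bash
python3 - <<'E'
from h import *
to(.612,.097,.118); print(ctrl.read_state()['opening'])
E
```

```text
pos [0.6122 0.0895 0.2493] tool delta [0.0015 0.0083 0.1313] yaw tool y 80.06 q [ 0.27  0.6  -0.71  1.6   0.43  1.11  0.84] F [ 0.4 -2.1 -5.9]
0.34088728627610515
```

>>> apply_moves([
  [[0,0,0,0,0,0.01,-0.6],[0,0,0,0,0,0.02,-0.6],[0,0,0,0,0,0.02,-0.6],[0,0,0,0,0,0,-0.6],[0,0,0,0,0,0,-0.6],[0,0,0,0,0,0,-0.6]],
])

```text
clock: 13.22
eef_pos: [0.6117, 0.0994, 0.2007]
orientation: [0.082, 0.997, 0.0, 0.0]
ft_force: [0.7, -1.3, -6.1]
opening: 0.339
gripper_force: 29.8
```

```bash
python3 - <<'E'
from h import *
np.set_printoptions(precision=4,suppress=True)
to(.612,.097,.118)
cap('top','t4'); im=cv2.imread('pics/t4.png')[140:250,190:350]; cv2.imwrite('pics/t4c.png',cv2.resize(im,(800,550),interpolation=cv2.INTER_CUBIC))
d=np.load('pics/t4.npy'); P=cloud('top',d)
F=np.array([.6733,-.004]); yw=np.deg2rad(-9.43); X=np.array([np.cos(yw),np.sin(yw)]);Y=np.array([-X[1],X[0]])
L=np.dstack([(P[...,:2]-F)@X,(P[...,:2]-F)@Y,P[...,2]])
w=L[160:250,190:330].reshape(-1,3)
m=w[(w[:,2]>.13)&(w[:,2]<.145)&(abs(w[:,1])<.045)&(w[:,0]<-.165)]; print('bar x',len(m),np.percentile(m,[2,50,98],axis=0))
m=w[(w[:,2]>.135)&(w[:,2]<.150)&(w[:,1]<-.12)&(w[:,1]>-.16)&(w[:,0]>-.12)&(w[:,0]<-.04)]; print('pad',len(m),np.percentile(m,[2,50,98],axis=0))
m=w[(w[:,2]>.144)&(w[:,2]<.156)&(w[:,0]<-.12)]; print('panel',np.percentile(m,[2,50,98],axis=0))
m=w[(w[:,2]>.081)&(w[:,2]<.095)&(w[:,1]<.14)&(w[:,1]>-.15)]; print('floor',np.percentile(m,[1,50,99],axis=0))
E
```

```text
pos [0.6117 0.0994 0.2007] tool delta [-0.0007 -0.0024  0.0827] yaw tool y 80.62 q [ 0.24  0.65 -0.69  1.64  0.47  1.02  0.81] F [ 0.7 -1.3 -6.1]Traceback (most recent call last):
  File "<stdin>", line 9, in <module>
    return _quantile_unchecked(
        a, q, axis, out, overwrite_input, method, keepdims, weights)
    return _ureduce(a,
                    func=_quantile_ureduce_func,
    ...<5 lines>...
                    overwrite_input=overwrite_input,
                    method=method)
    r = func(a, **kwargs)
    result = _quantile(arr,
                       quantiles=q,
    ...<2 lines>...
                       out=out,
                       weights=wgt)
    slices_having_nans = np.isnan(arr[-1, ...])
                                  ~~~^^^^^^^^^
IndexError: index -1 is out of bounds for axis 0 with size 0
```

View pics/t4c.png

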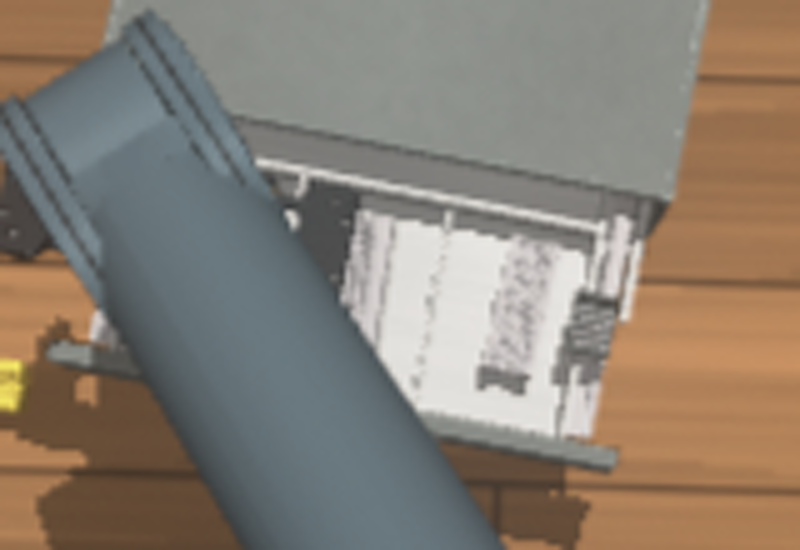

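The arm hides the bay in this view, with the tray unmoved, so the geometry will do. I'm lowering slowly and watching the force.

>>> apply_moves([
  [[0,0,0,0,-0.002,0.015,-0.6],[0,0,0,0,0,0.02,-0.6],[0,0,0,0,0,0.015,-0.6],[0,0,0,0,0,0.012,-0.6],[0,0,0,0,0,0.008,-0.6],[0,0,0,0,0,0.005,-0.6],[0,0,0,0,0,0.002,-0.6],[0,0,0,0,0,0,-0.6]],
])

```text
clock: 13.93
eef_pos: [0.6113, 0.0964, 0.1227]
orientation: [0.082, 0.997, 0.0, 0.0]
ft_force: [-0.8, -0.4, -5.1]
opening: 0.336
gripper_force: 29.8
```

>>> apply_moves([
  [[0,0,0,0,0,0.002,-0.6],[0,0,0,0,0,0.001,-0.6],[0,0,0,0,0,0,-0.6]],
])

```text
clock: 14.18
eef_pos: [0.6114, 0.0962, 0.1199]
orientation: [0.082, 0.997, 0.0, 0.0]
ft_force: [0.5, -0.4, -6.6]
opening: 0.34
gripper_force: 29.8
```

>>> apply_moves([
  [[0,0,0,0,0,0.001,-0.6],[0,0,0,0,0,0.001,-0.6],[0,0,0,0,0,0,-0.6]],
])

```text
clock: 14.43
eef_pos: [0.6115, 0.0963, 0.118]
orientation: [0.082, 0.997, 0.0, 0.0]
ft_force: [-0.4, -1.1, -3.7]
opening: 0.338
gripper_force: 29.8
```

>>> apply_moves([
  [[0,0,0,0,0,0.001,-0.6],[0,0,0,0,0,0,-0.6]],
])

```text
clock: 14.6
eef_pos: [0.6121, 0.0962, 0.1179]
orientation: [0.083, 0.997, -0.0, 0.001]
ft_force: [0.4, -1.6, 4.4]
opening: 0.336
gripper_force: 29.8
```

>>> apply_moves([
  [[0,0,0,0,0,0.0005,-0.6],[0,0,0,0,0,0,-0.6]],
])

```text
clock: 14.77
eef_pos: [0.6124, 0.0961, 0.1179]
orientation: [0.083, 0.997, -0.0, 0.001]
ft_force: [-0.6, -2.0, 8.0]
opening: 0.335
gripper_force: 29.8
```

Fz now reads +8 N with z stopped at 0.118, so the die rests on the bay floor. Release, lift, and move over the pad with the fingers shut.

>>> apply_moves([
  [[0,0,0,0,0,-0.0007,-0.2],[0,0,0,0,0,0,-0.08],[0,0,0,0,0,0,-0.08],[0,0,0,0,0,-0.005,-0.08],[0,0,0,0,0,-0.015,-0.08],[0,0,0,0,0,-0.02,-0.08],[0,0,0,0,0,-0.03,-0.08],[0,0,0,0,0,-0.03,-0.08],[0,0,0,0,0,-0.02,-0.08]],
])

```text
clock: 15.52
eef_pos: [0.612, 0.097, 0.2411]
orientation: [0.082, 0.997, 0.001, 0.002]
ft_force: [0.1, 0.2, -0.3]
opening: 0.461
gripper_force: 0.0
```

>>> apply_moves([
  [[0,0,0,0,-0.018,0,-1],[0,0,0,0,-0.028,0,-1],[0,0,0,0,-0.028,0,-1],[0,0,0,0,-0.028,0,-1],[0,0,0,0,-0.028,0,-1],[0,0,0,0,-0.028,0,-1],[0,0,0,0,-0.028,0,-1],[0,0,0,0,-0.026,0,-1],[0,0,0,0,-0.015,0,-1],[0,0,0,0,0,0,-1],[0,0,0,0,0,0,-1],[0,0,0,0,0,0,-1]],
])

```text
clock: 16.52
eef_pos: [0.5743, -0.1259, 0.2377]
orientation: [0.082, 0.997, 0.001, 0.0]
ft_force: [0.8, 0.6, 0.5]
opening: 0.006
gripper_force: 0.0
```

```bash
python3 - <<'E'
from h import *
np.set_printoptions(precision=4,suppress=True)
cap('top','t5'); cap('side','s5')
o=np.zeros((600,800,3),np.uint8)
o[:300,:436]=cv2.resize(cv2.imread('pics/t5.png')[140:250,190:350],(436,300),interpolation=cv2.INTER_CUBIC)
o[300:600,:600]=cv2.resize(cv2.imread('pics/s5.png')[130:270,100:380],(600,300),interpolation=cv2.INTER_CUBIC); cv2.imwrite('pics/c5.png',o)
F=np.array([.6733,-.004]); yw=np.deg2rad(-9.43); X=np.array([np.cos(yw),np.sin(yw)]);Y=np.array([-X[1],X[0]])
p=F-.076*X-.1385*Y; to(p[0],p[1],.165)
P=cloud('top',np.load('pics/t5.npy'))
L=np.dstack([(P[...,:2]-F)@X,(P[...,:2]-F)@Y,P[...,2]])
w=L[150:250,180:330].reshape(-1,3)
def st(n,c):
    m=w[c]; print(n,len(m), np.percentile(m,[2,50,98],axis=0) if len(m) else '')
x,y,z=w.T
st('bar',(z>.128)&(z<.145)&(abs(y)<.05)&(x<-.17))
st('die',(z>.108)&(z<.13)&(y>.055)&(y<.123)&(x>-.13)&(x<-.025))
st('A',(z>.118)&(z<.13)&(abs(y)<.035)&(x>-.13)&(x<-.025))
E
```

```text
pos [ 0.5743 -0.1256  0.2374] tool delta [-0.0017 -0.0024  0.0724] yaw tool y 80.7 q [ 0.65  0.55 -0.71  1.7   0.41  1.04  1.22] F [ 0.6  0.2 -1. ]
bar 119 [[-0.2023 -0.0479  0.1309]
 [-0.1976 -0.0011  0.1376]
 [-0.1926  0.0468  0.1431]]
die 282 [[-0.1181  0.0746  0.1092]
 [-0.0798  0.0909  0.1206]
 [-0.0408  0.1045  0.1289]]
A 229 [[-0.1113 -0.0153  0.1184]
 [-0.0749 -0.0008  0.1233]
 [-0.0353  0.0147  0.1286]]
```

View pics/c5.png

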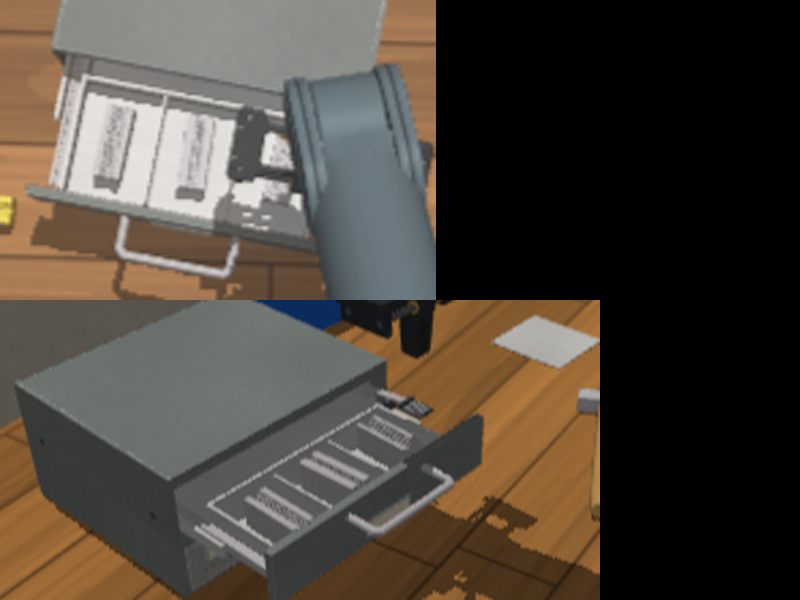

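The die lies in the left bay at crop (112,145), groove up and aligned with its neighbours. The pad is at crop (415,405) in the side view. Now pressing the pad.

>>> apply_moves([
  [[0,0,0,0,-0.002,0.015,-1],[0,0,0,0,0,0.025,-1],[0,0,0,0,0,0.02,-1],[0,0,0,0,0,0.01,-1],[0,0,0,0,0,0.005,-1],[0,0,0,0,0,0.002,-1],[0,0,0,0,0,0,-1]],
])

```text
clock: 17.2
eef_pos: [0.5742, -0.1286, 0.1607]
orientation: [0.082, 0.997, 0.0, 0.0]
ft_force: [-0.1, 0.1, 0.3]
opening: 0.006
gripper_force: 0.0
```

>>> apply_moves([
  [[0,0,0,0,0,0.002,-1],[0,0,0,0,0,0.002,-1],[0,0,0,0,0,0.002,-1],[0,0,0,0,0,0,-1]],
])

```text
clock: 17.53
eef_pos: [0.5746, -0.1292, 0.1549]
orientation: [0.082, 0.997, 0.0, 0.001]
ft_force: [-1.7, 1.7, 6.4]
opening: 0.005
gripper_force: 3.4
```

>>> apply_moves([
  [[0,0,0,0,0,0.002,-1],[0,0,0,0,0,0,-1]],
])

```text
clock: 17.7
eef_pos: [0.5748, -0.1292, 0.1532]
orientation: [0.082, 0.997, 0.0, 0.001]
ft_force: [-1.5, 1.8, 7.7]
opening: 0.002
gripper_force: 3.9
```

>>> apply_moves([
  [[0,0,0,0,0,0.0015,-1],[0,0,0,0,0,0,-1]],
])

```text
clock: 17.87
eef_pos: [0.5758, -0.1293, 0.1527]
orientation: [0.082, 0.997, -0.0, 0.003]
ft_force: [-0.3, 1.8, 10.0]
opening: 0.004
gripper_force: 4.8
```

>>> apply_moves([
  [[0,0,0,0,0,0.001,-1],[0,0,0,0,0,0,-1]],
])

```text
clock: 18.03
eef_pos: [0.5766, -0.1295, 0.1525]
orientation: [0.082, 0.997, -0.0, 0.003]
ft_force: [-1.9, 1.5, 14.6]
opening: 0.007
gripper_force: 7.1
```

>>> apply_moves([
  [[0,0,0,-0.002,0,0,-1],[0,0,0,-0.002,0,0,-1],[0,0,0,-0.002,0,0,-1],[0,0,0,-0.002,0,0,-1]],
])

```text
clock: 18.37
eef_pos: [0.5842, -0.1308, 0.1524]
orientation: [0.082, 0.997, -0.0, 0.003]
ft_force: [-1.4, 0.5, 14.7]
opening: 0.006
gripper_force: 7.6
```

>>> apply_moves([
  [[0,0,0,-0.002,0,0,-1],[0,0,0,-0.002,0,0,-1],[0,0,0,-0.002,0,0,-1],[0,0,0,-0.002,0,0,-1]],
])

```text
clock: 18.7
eef_pos: [0.5921, -0.132, 0.1524]
orientation: [0.082, 0.997, -0.0, 0.003]
ft_force: [-2.3, 0.4, 14.5]
opening: 0.003
gripper_force: 7.5
```

>>> apply_moves([
  [[0,0,0,-0.002,0,0,-1],[0,0,0,-0.002,0,0,-1],[0,0,0,-0.002,0,0,-1],[0,0,0,-0.002,0,0,-1],[0,0,0,-0.002,0,0,-1]],
])

```text
clock: 19.12
eef_pos: [0.6019, -0.1337, 0.1525]
orientation: [0.082, 0.997, -0.0, 0.003]
ft_force: [-0.9, 2.0, 15.7]
opening: 0.004
gripper_force: 7.3
```

>>> apply_moves([
  [[0,0,0,-0.002,0,0,-1],[0,0,0,-0.002,0,0,-1],[0,0,0,-0.002,0,0,-1],[0,0,0,-0.002,0,0,-1]],
])

```text
clock: 19.45
eef_pos: [0.6098, -0.135, 0.1525]
orientation: [0.082, 0.997, -0.0, 0.003]
ft_force: [-0.9, 0.7, 15.0]
opening: 0.009
gripper_force: 7.2
```

```bash
cat >> h.py <<'E'
F=np.array([.6733,-.004]); yw=np.deg2rad(-9.43); X=np.array([np.cos(yw),np.sin(yw)]);Y=np.array([-X[1],X[0]])
def bar(name):
    P=cloud('top',np.load(f'pics/{name}.npy')); w=np.dstack([(P[...,:2]-F)@X,(P[...,:2]-F)@Y,P[...,2]])[130:250,200:330].reshape(-1,3)
    x,y,z=w.T
    b=w[(z>.128)&(z<.145)&(abs(y)<.05)&(x<-.05)]; h,e=np.histogram(b[:,0],np.arange(-.22,-.04,.004)); print(len(b),[(round(a,3),int(n)) for a,n in zip(e,h) if n>5])
    m=w[(z>.1)&(z<.13)&(y>.055)&(y<.123)&(x>-.13)&(x<-.005)]; print('die',np.median(m,axis=0))
E
python3 -c "
from h import *
cap('top','t6'); bar('t6'); to(0,0,0)"
```

```text
148 [(np.float64(-0.168), 10), (np.float64(-0.164), 49), (np.float64(-0.16), 41), (np.float64(-0.156), 16), (np.float64(-0.12), 18)]
die [-0.04653523  0.09027966  0.1203422 ]
pos [ 0.6103 -0.1351  0.1525] tool delta [0.6253 0.0328 0.1482] yaw tool y 80.54 q [ 0.58  0.71 -0.64  1.66  0.5   0.93  1.17] F [-0.6  1.7 12. ]
```

The bar has moved in 36 mm, so the lock is released and the slide holds the pad. I'll lift and push from in front of the handle.

>>> apply_moves([
  [[0,0,0,0,0,-0.01,-1],[0,0,0,0,0,-0.03,-1],[0,0,0,0,0,-0.03,-1],[0,0,0,0.02,0.018,0,-1],[0,0,0,0.024,0.022,0,-1],[0,0,0,0.024,0.022,0,-1],[0,0,0,0.024,0.022,0,-1],[0,0,0,0.024,0.022,0,-1],[0,0,0,0.022,0.02,0,-1],[0,0,0,0.016,0.014,0,-1],[0,0,0,0,0,0,-1],[0,0,0,0,0,0,-1]],
])

```text
clock: 20.5
eef_pos: [0.478, 0.0284, 0.2199]
orientation: [0.082, 0.997, -0.0, 0.0]
ft_force: [0.2, -0.0, 0.7]
opening: 0.005
gripper_force: 0.0
```

>>> apply_moves([
  [[0,0,0,0,0,0.02,-1],[0,0,0,0,0,0.025,-1],[0,0,0,0,0,0.02,-1],[0,0,0,0,0,0.015,-1],[0,0,0,0,0,0,-1],[0,0,0,0,0,0,-1]],
])

```text
clock: 21.0
eef_pos: [0.4785, 0.0272, 0.1391]
orientation: [0.083, 0.997, -0.0, -0.001]
ft_force: [0.3, 0.2, -0.1]
opening: 0.002
gripper_force: 0.0
```

```bash
python3 -c "
from h import *
p=F-.175*X; to(p[0],p[1],.138)"
```

```text
pos [0.4785 0.0272 0.1391] tool delta [-0.0222  0.0011  0.0011] yaw tool y 80.46 q [ 0.4   0.53 -0.69  2.04  0.5   0.74  0.81] F [ 0.3  0.2 -0.1]
```

>>> apply_moves([
  [[0,0,0,-0.006,0,0,-1],[0,0,0,-0.006,0,0,-1],[0,0,0,-0.004,0,0,-1],[0,0,0,-0.003,0,0,-1],[0,0,0,-0.002,0,0,-1],[0,0,0,-0.002,0,0,-1],[0,0,0,-0.003,0,0,-1],[0,0,0,-0.004,0,0,-1],[0,0,0,-0.004,0,0,-1],[0,0,0,-0.005,0,0,-1],[0,0,0,-0.005,0,0,-1],[0,0,0,-0.005,0,0,-1]],
])

```text
clock: 22.0
eef_pos: [0.5246, 0.0204, 0.139]
orientation: [0.082, 0.997, -0.0, -0.002]
ft_force: [-5.5, 1.1, 5.8]
opening: 0.009
gripper_force: 3.1
```

>>> apply_moves([
  [[0,0,0,-0.005,0,0,-1],[0,0,0,-0.005,0,0,-1],[0,0,0,-0.005,0,0,-1],[0,0,0,-0.005,0,0,-1],[0,0,0,-0.005,0,0,-1],[0,0,0,-0.005,0,0,-1],[0,0,0,-0.005,0,0,-1],[0,0,0,-0.005,0,0,-1]],
])

```text
clock: 22.67
eef_pos: [0.5642, 0.0138, 0.1391]
orientation: [0.082, 0.997, -0.0, -0.002]
ft_force: [-6.0, 1.0, 4.7]
opening: 0.003
gripper_force: 3.1
```

```bash
python3 -c "
from h import *
cap('top','t7'); bar('t7'); s=ctrl.read_state(); print((s['eef_pos'][:2]-F)@X, s['ft_force'])"
```

```text
7 []
die [-0.01443952  0.09339976  0.11808516]
-0.10903459764815826 [-1.69641252 -0.08679203 -0.14951541]
```

>>> apply_moves([
  [[0,0,0,-0.002,0,0,-1],[0,0,0,-0.003,0,0,-1],[0,0,0,-0.003,0,0,-1],[0,0,0,-0.003,0,0,-1],[0,0,0,-0.003,0,0,-1],[0,0,0,-0.003,0,0,-1],[0,0,0,-0.002,0,0,-1],[0,0,0,-0.002,0,0,-1]],
])

```text
clock: 23.38
eef_pos: [0.5851, 0.0104, 0.139]
orientation: [0.082, 0.997, -0.0, -0.002]
ft_force: [-6.2, 0.1, 4.1]
opening: 0.003
gripper_force: 3.1
```

>>> apply_moves([
  [[0,0,0,-0.0015,0,0,-1],[0,0,0,-0.0015,0,0,-1],[0,0,0,-0.0015,0,0,-1],[0,0,0,-0.0015,0,0,-1]],
])

```text
clock: 23.72
eef_pos: [0.5909, 0.0094, 0.139]
orientation: [0.082, 0.997, -0.0, -0.002]
ft_force: [-6.8, -0.1, 4.0]
opening: 0.006
gripper_force: 3.0
```

>>> apply_moves([
  [[0,0,0,-0.0015,0,0,-1],[0,0,0,-0.0015,0,0,-1],[0,0,0,-0.0015,0,0,-1]],
])

```text
clock: 23.97
eef_pos: [0.5953, 0.0086, 0.139]
orientation: [0.082, 0.997, -0.0, -0.002]
ft_force: [-5.1, 0.6, 3.3]
opening: 0.005
gripper_force: 3.0
```

>>> apply_moves([
  [[0,0,0,-0.0015,0,0,-1],[0,0,0,-0.0015,0,0,-1]],
])

```text
clock: 24.13
eef_pos: [0.5983, 0.0082, 0.139]
orientation: [0.082, 0.997, -0.0, -0.002]
ft_force: [-5.3, 0.6, 3.8]
opening: 0.004
gripper_force: 3.0
```

>>> apply_moves([
  [[0,0,0,-0.0015,0,0,-1],[0,0,0,-0.0015,0,0,-1]],
])

```text
clock: 24.3
eef_pos: [0.6013, 0.0077, 0.1391]
orientation: [0.082, 0.997, -0.0, -0.002]
ft_force: [-5.5, 0.8, 4.7]
opening: 0.008
gripper_force: 3.0
```

>>> apply_moves([
  [[0,0,0,-0.0015,0,0,-1],[0,0,0,-0.0015,0,0,-1]],
])

```text
clock: 24.47
eef_pos: [0.604, 0.0072, 0.139]
orientation: [0.082, 0.997, -0.0, -0.002]
ft_force: [-11.6, 1.0, 6.1]
opening: 0.006
gripper_force: 6.0
```

>>> apply_moves([
  [[0,0,0,-0.001,0,0,-1],[0,0,0,0,0,0,-1]],
])

```text
clock: 24.63
eef_pos: [0.6039, 0.0072, 0.1389]
orientation: [0.082, 0.997, -0.001, -0.003]
ft_force: [-10.7, 1.0, 7.1]
opening: 0.006
gripper_force: 5.2
```

>>> apply_moves([
  [[0,0,0,-0.001,0,0,-1],[0,0,0,0,0,0,-1]],
])

```text
clock: 24.8
eef_pos: [0.604, 0.0073, 0.1389]
orientation: [0.082, 0.997, -0.001, -0.004]
ft_force: [-13.8, 0.5, 9.6]
opening: 0.007
gripper_force: 6.7
```

The tray has met its home stop: position constant, force rising. I'll back off, lift clear and check.

>>> apply_moves([
  [[0,0,0,0.004,0,0,-1],[0,0,0,0.01,0,0,-1],[0,0,0,0.015,0,0,-1],[0,0,0,0.015,0,-0.01,-1],[0,0,0,0,0,-0.03,-1],[0,0,0,0,0,-0.03,-1],[0,0,0,0,-0.03,-0.03,-1],[0,0,0,0,-0.03,0,-1],[0,0,0,0,-0.03,0,-1],[0,0,0,0,-0.03,0,-1],[0,0,0,0,-0.03,0,-1],[0,0,0,0,-0.03,0,-1]],
])

```text
clock: 25.8
eef_pos: [0.5349, -0.1649, 0.2392]
orientation: [0.082, 0.997, -0.0, 0.001]
ft_force: [0.6, -0.1, 0.3]
opening: 0.006
gripper_force: 0.0
```

>>> apply_moves([
  [[0,0,0,0,-0.02,0,-1],[0,0,0,0,0,0,-1],[0,0,0,0,0,0,-1],[0,0,0,0,0,0,-1]],
])

```text
clock: 26.13
eef_pos: [0.5321, -0.1819, 0.239]
orientation: [0.082, 0.997, 0.0, 0.0]
ft_force: [0.3, 0.1, -0.4]
opening: 0.006
gripper_force: 0.0
```

```bash
python3 -c "
from h import *
cap('top','t8'); bar('t8'); cap('side','s8'); to(0,0,0)
o=np.zeros((600,800,3),np.uint8); o[:300,:400]=cv2.resize(cv2.imread('pics/t8.png'),(400,300)); o[:300,400:]=cv2.resize(cv2.imread('pics/s8.png'),(400,300))
o[300:,:600]=cv2.resize(cv2.imread('pics/t8.png')[130:210,190:350],(600,300)); cv2.imwrite('pics/c8.png',o)"
```

```text
115 [(np.float64(-0.06), 52), (np.float64(-0.056), 41), (np.float64(-0.052), 18)]
die [-0.01316123  0.0881003   0.11614407]
pos [ 0.5322 -0.1813  0.239 ] tool delta [0.5546 0.0926 0.2388] yaw tool y 80.68 q [ 0.78  0.51 -0.71  1.76  0.38  1.02  1.33] F [-0.5  0.1  0.7]
```

View pics/c8.png

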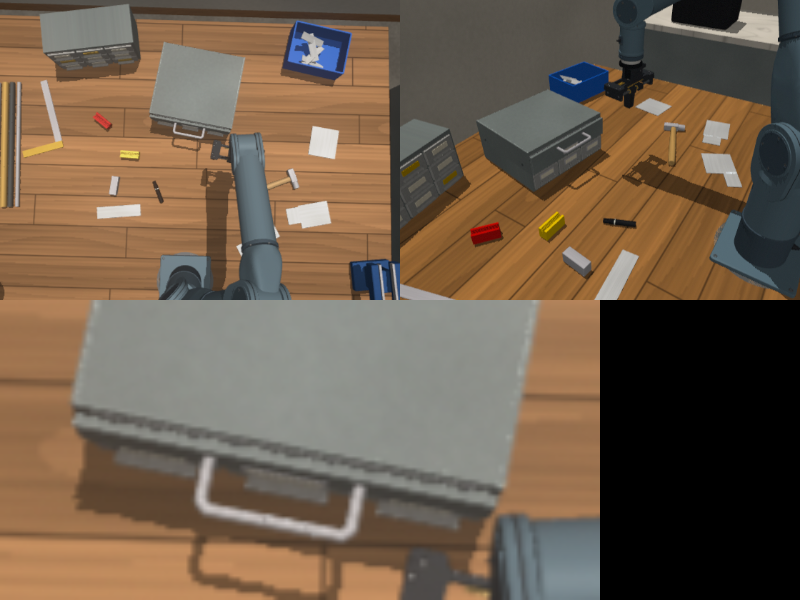

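The tray is home: its panel is flush with the cabinet at crop (290,465). The marker, hammer and blocks are where they were, and the arm is clear.

```bash
python3 -c "
from station import ctrl
print(ctrl.sign_off())"
```

```text
the job is handed in; nothing more can be done
None
```

The job is handed in at about 26 s of the 72 s allowed: the tray was pulled to its end stop and locked, the V-grooved die was set groove up in the left bay, the lever was pressed, and the tray was slid gently fully home with everything else left in place.

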